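# Lay the denture-tablet tube in its rest

## Robot

A 6-joint arm with a two-finger parallel gripper is mounted at the origin on the work surface. World frame = base frame: x ahead of the robot, y to its left, z up, the work surface at z = 0. Lengths are in mm, angles in degrees, forces in N, time in s.
With the tool pointing down it reaches from about 350 to 850 mm from the base axis. Payload 8.1 kg.
Tool frame: the origin (TCP) lies on the centre line of the jaws, within the pads' length; the fingertips stand 19 mm ahead of it and the grasp point (between the pads) is the TCP (r.tip_reach is the z of the fingertips in the tool frame, in mm); z points along the fingers, y is the line along which they close (so a half turn about z gives the same grasp; the last joint's range is limited). The gripper opens to 85 mm and grips with 20 to 120 N. Pads are 22 mm wide; open, the fingers measure 114 mm over their backs; the gripper's body (76 mm by 85 mm) begins 54 mm behind the grasp point. The pads swing forward as they close: fully open they stand 13 mm farther back than shut.
Start: joints at [-71.528, 7.471, 85.268, -0, 87.261, -4.893], TCP at [237.974, -550.794, 250.292] pointing down, gripper open.
Joint ranges: [-169.43, 169.43], [-51.17, 129.36], [1.28, 143.12], [-76.62, 256.62], [0, 156.53], [-152.29, 152.29]. Speed limits (degrees/s): [136.94, 136.94, 159.86, 180, 180, 180].

## Interface

Orientations are given as [roll, pitch, yaw] about the fixed x, y, z axes, in that order (R = Rz(yaw) Ry(pitch) Rx(roll)).
In Python, from bench import r gives the robot as it stands. The module is installed in compiled form; this text tells all that it offers.
- The arm moves only by the shell command python3 -m handwheel 'ROWS' [FORCE]. ROWS is JSON, a list of rows, each a list of 7 numbers: the shift along the tool's x, y, z in m, then the turn, a rotation vector about the tool's x, y, z in degrees, then the finger opening in m, from 0 to 0.0854. In form: [[tx, ty, tz, ax, ay, az, claw], ...]. A call has 1 to 8 rows; each row shifts and turns the commanded pose from where the row before left it, along the tool's axes as they then stand; what a row does not reach is not made up. A row lasts 1/12 s, in which the tool goes at most 41.7 mm and 7.16 degrees, less where a joint would pass 70% of its speed; a pose out of reach is approached as far as the arm can. A call with a gripper value outside its range is refused whole. The fingers move at their own pace and stop on an object; FORCE is the grip in N (left out, the last holds). Time passes only in rows, so rows that do not move let the fingers close. It gives the time, the measured TCP pose, the force, the opening and the grip force at its end, in the units of the state.
- r.sense(): the state, without advancing time (a new reading comes with each control period).
- r.snapshot(name): name is "side" or "top"; returns (picture, depth): 400x640x3 uint8, blue, green, red; 400x640 float32, mm along the optical axis (not along the pixel's ray), 0 where there is no reading.
- r.calibration(name): a dict with "vfov" (degrees; the focal length in pixels is half the picture's height over the tangent of half this angle, whatever the lens; pixels are square), "cx", "cy" (the principal point, pixels), "dist" ([k1, k2, p1, p2, k3] as OpenCV has them; the pictures are not rectified), "rvec" (rotation vector, rad) and "tvec" (3), from world to camera coordinates, as OpenCV has them. Camera axes: x right, y down, z forward; pixel columns grow to the right and rows downward; lengths in mm; the calibration is good to about 2 mm. A picture is of the moment at which its call begins. calibration takes no time and is no camera call.
- r.hand_in(): hands the job in; it is judged then, once.
The state is a dict: "time": time; "joint_pos": joint angles; "qd": joint speeds; "joint_efforts": joint torques, N m; "tool_pos": TCP position; "tcp_rot": TCP orientation; "ft_force": force on the tool from outside, world axes, zero at the start; "wrist_torque": the same for the moment, N m; "finger_gap": finger opening in mm; "grip_force": force on a finger pad.
Only numpy, scipy, OpenCV 4.12 (cv2) and the standard library are available. Lean on these libraries where they do the work, as an engineer would, in place of code of your own. Each camera call takes 0.05 s, during which the arm holds its last target. There are 200 camera calls.

## Task

Lay the green denture-tablet tube, now standing upright, on its side in the wooden V rest, well down in both saddles, with its foot up to the blue end plate (about a centimetre short is fine) and its white cap sticking out of the open end, so that it can be opened with one hand. Set it down gently rather than dropping it, let go, and leave all the other things where they are.

Things in the scene. Friction and masses are not known exactly. Their poses are not given: they have to be found in the camera images.
- tube: The denture-tablet tube: a closed rigid round tube, green with a yellow band round its lower half and a white cap, 44 mm diameter all along (cap too), 160 mm long, about 0.16 kg. It stands upright at the start. Origin: centre of its flat foot; z runs along the tube from the foot to the cap (cap from 130 to 160 mm). The balance point is near 78 mm.
- tube_foot (a point): Centre of the tube's flat foot (the green end).
- tube_cap (a point): Centre of the outer end of the tube's white cap.
- cradle: Tube rest, fixed: pale wooden base plate (122 x 84 x 10 mm, x -38 to +84), two V-shaped saddles 14 mm thick at x = +47 and -23 mm (V 90 degrees, 65 mm wide and 68 mm up at its top), blue end plate 84 mm wide, 90 mm tall, inner face at x = +75. Origin: on the vanity surface below the V's axis; x along the V towards the blue plate, y across, z up. The open -x end looks roughly to world -y.
- cradle_seat (a point): Point on the inner face of the blue end plate where the axis of the lying tube meets it (cradle frame: 75, 0, 66 mm). The 44 mm tube lying in both saddles has its axis at y = 0, z = 66 mm; its last 55 mm at the cap end then stick out past the nearer saddle, free for fingers on both sides.
- mouthwash: Amber mouthwash bottle with a white cap, 64 mm diameter, 130 mm tall, loose bystander. Origin: centre of its underside.
- mug: White ceramic mug, 80 mm diameter, 95 mm tall, handle to its +y, loose bystander. Origin: centre of its underside.
- denture_cup: Pink denture cup with its lid screwed on, 92 mm diameter, 83 mm tall, loose bystander. Origin: centre of its underside.
- glasses_case: Black glasses case with steel clasp, 165 x 66 x 42 mm, long along x, loose bystander. Origin: centre of its underside.
- brush: Double-headed denture brush, turquoise with white bristle heads, 170 mm long along x, 28 mm tall, lying loose, bystander. Origin: centre of its underside.

How it is judged (in metres and radians):
At the end, for the whole second after the job is handed in: The tube lies still in both saddles: foot and cap centres within 7 mm sideways and in height of the seated axis, axis within 0.1 rad of the V, foot end at the blue plate with at most 22 mm gap, cap out at the open end; every loose bystander within 30 mm of where it began (x of tube_foot in the frame of cradle between 0.053 and 0.079 m and x of tube_cap in the frame of cradle below -0.07 m and angle between the z axis of tube and the x axis of cradle, either way round below 0.1 rad and y of tube_foot in the frame of cradle between -0.007 and 0.007 m and z of tube_foot in the frame of cradle between 0.059 and 0.073 m and y of tube_cap in the frame of cradle between -0.007 and 0.007 m and z of tube_cap in the frame of cradle between 0.059 and 0.073 m and linear speed of tube below 0.02 m/s and angular speed of tube below 0.2 rad/s and distance of each of mouthwash, mug, denture_cup, glasses_case, brush from where it was at the start of the episode below 0.03 m); the robot touches nothing.
It fails at once if a loose bystander is shifted by more than 30 mm (distance of any of mouthwash, mug, denture_cup, glasses_case, brush from where it was at the start of the episode above 0.03 m).
It fails at once if the mouthwash, mug or denture cup is tipped (angle between any of mouthwash, mug, denture_cup's own z axis and vertical above 0.35 rad).
It fails at once if the tube is dropped: it moves faster than 0.5 m/s with no finger on it (linear speed of tube above 0.5 m/s and contact force between the fingers and tube below 0.1 N).
It fails at once if the tube is rammed into the rest (more than 40 N between them) (contact force between tube and cradle above 40 N).
It also fails if it takes over 50 s, if anything falls off the work surface, if the arm or the gripper's body presses on something with over 40 N, if the wrist force passes 120 N, or if a joint passes its speed limit or range.

## Working session

There is one attempt and no reset: what is moved stays moved. The work goes in short steps, Python scripts to look and compute and a shell command to move; the robot and the scene stay as the last step left them, time stands still between calls to the robot, and variables do not carry over. Pictures are saved under pics/ and viewed, at most 10 in all, crops included, and the job is handed in when it is done.

```bash
mkdir -p pics
python3 - <<'E'
from bench import r
import cv2,json
for n in("side","top"):
    p,d=r.snapshot(n); cv2.imwrite(f"pics/{n}0.png",p)
    import numpy as np; np.save(f"{n}0.npy",d); np.save(f"{n}0p.npy",p)
    c=r.calibration(n); print(n,{k:np.round(np.array(v).ravel(),4).tolist() for k,v in c.items()})
print(r.sense())
E
```

```text
side {'vfov': [44.6789], 'cx': [322.9427], 'cy': [197.3529], 'dist': [-0.1107, 0.0, 0.0, 0.0, 0.0], 'rvec': [0.2085, -2.7703, 1.306], 'tvec': [558.1371, 205.3488, 1368.8542]}
top {'vfov': [42.1176], 'cx': [314.4973], 'cy': [200.6123], 'dist': [0.0279, 0.0, 0.0, 0.0, 0.0], 'rvec': [2.2211, -2.1766, 0.0883], 'tvec': [-139.3343, 592.2699, 1688.6427]}
{'time': 0.1, 'joint_pos': array([-7.15276182e+01,  7.51140906e+00,  8.53254433e+01,  3.80238504e-03,
        8.72614771e+01, -4.89250990e+00]), 'qd': array([ 0.01591064, -0.1001916 , -0.14574435, -0.02999831, -0.01432627,
       -0.06027077]), 'joint_efforts': array([ 7.91398561e-04, -5.70952821e+01, -5.01940870e+01, -2.02782167e-04,
        8.16285261e-03, -2.91513015e-05]), 'tool_pos': array([ 237.84616945, -550.32335232,  249.31972204]), 'tcp_rot': array([-1.79902353e+02, -1.21700759e-02,  2.33646964e+01]), 'ft_force': array([-0.0698262 ,  0.29125897,  0.21966967]), 'wrist_torque': array([ 0.00133624, -0.02882945, -0.00790324]), 'grip_force': 0.0, 'finger_gap': 85.24257902493956}
```

View pics/side0.png

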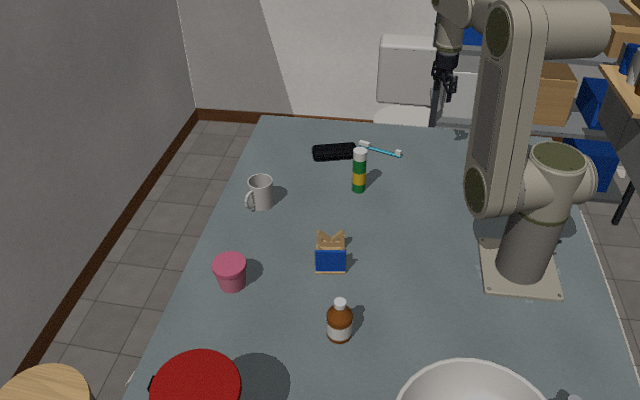

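View pics/top0.png

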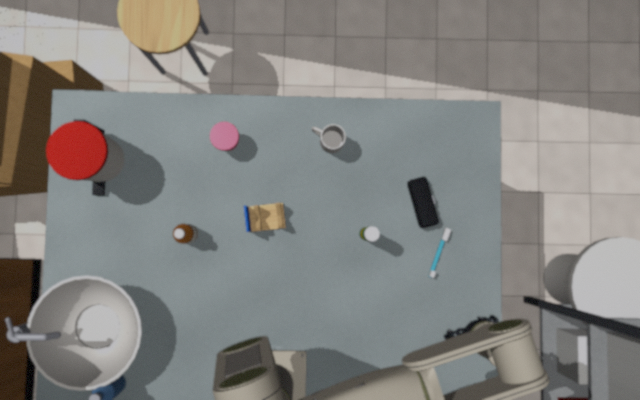

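The side view shows the tube from its cap at (360,150) to its foot at (359,192), and the cradle near (331,250). In the top view the cap is at (372,234), and the cradle is near (265,217) with its blue plate at x≈247. Next I'll enlarge both.

```bash
cat > h.py <<'E'
import numpy as np,cv2
from bench import r
def cam(n):
    c=r.calibration(n); f=200/np.tan(np.radians(c["vfov"])/2)
    f=float(np.ravel(f)[0]); K=np.array([[f,0,float(np.ravel(c["cx"])[0])],[0,f,float(np.ravel(c["cy"])[0])],[0,0,1]])
    return K,np.array(c["dist"],float).ravel(),np.array(c["rvec"],float).ravel(),np.array(c["tvec"],float).ravel()
def ray(n,px):
    K,D,rv,t=cam(n); R=cv2.Rodrigues(rv)[0]
    u=cv2.undistortPoints(np.array([[px]],float),K,D).ravel()
    return -R.T@t, R.T@np.array([u[0],u[1],1.])   # centre, direction per mm depth
def atz(n,px,z):
    c,d=ray(n,px); return c+d*(z-c[2])/d[2]
def tri(ps,pt):
    (a,u),(b,v)=ray("side",ps),ray("top",pt)
    s=np.linalg.lstsq(np.c_[u,-v],b-a,rcond=None)[0]; p,q=a+s[0]*u,b+s[1]*v
    return (p+q)/2,np.linalg.norm(p-q)
def proj(n,P):
    K,D,rv,t=cam(n); return cv2.projectPoints(np.array(P,float).reshape(-1,1,3),rv,t,K,D)[0].reshape(-1,2)
def cloud(n,d,x0,x1,y0,y1):
    K,D,rv,t=cam(n); R=cv2.Rodrigues(rv)[0]
    v,u=np.mgrid[y0:y1,x0:x1]; z=d[y0:y1,x0:x1].ravel(); px=np.c_[u.ravel(),v.ravel()].astype(float)
    k=z>0; uu=cv2.undistortPoints(px[k][:,None],K,D)[:,0]
    return (np.c_[uu,np.ones(k.sum())]*z[k][:,None]-t)@R, px[k].astype(int)
E
python3 - <<'E'
import numpy as np,cv2
from h import *
s,t=np.load("side0p.npy"),np.load("top0p.npy")
f=lambda im,x,y,w,h:cv2.resize(im[y:y+h,x:x+w],(400,300),interpolation=cv2.INTER_CUBIC)
# 5x: 80x60
o=np.vstack([np.hstack([f(s,320,140,80,60),f(s,290,222,80,60)]),np.hstack([f(t,340,205,80,60),f(t,225,187,80,60)])])
cv2.imwrite("pics/crop.png",o)
ds,dt=np.load("side0.npy"),np.load("top0.npy")
for n,d,b,nm in(("top",dt,(355,390,220,250),"tube"),("side",ds,(345,372,143,197),"tube"),("top",dt,(240,292,198,236),"cradle"),("side",ds,(310,352,226,278),"cradle")):
    P,_=cloud(n,d,*b); Q=P[P[:,2]>20]
    print(n,nm,"table z",np.median(P[P[:,2]<15,2]) if (P[:,2]<15).any() else None,"max z",np.percentile(Q[:,2],[50,90,98]).round(1),"xy min/max",np.percentile(Q[:,:2],[2,98],axis=0).round(1).tolist())
    if nm=="tube" and n=="top": T=P[P[:,2]>140]; print("cap top",T.mean(0),T.min(0),T.max(0))
E
```

```text
top tube table z 0.5098491995672566 max z [158.7 164.5 167.2] xy min/max [[471.1, -317.8], [510.4, -276.8]]
cap top [ 491.23149588 -297.63346001  159.91278984] [ 470.93710513 -318.24876961  140.10203888] [ 513.08343175 -276.74545988  170.66931707]
side tube table z 1.1582875057080817 max z [ 85.1 159.4 163.4] xy min/max [[470.5, -529.0], [554.7, -271.6]]
top cradle table z 4.094020500680215 max z [56.9 89.2 94.6] xy min/max [[494.3, -21.3], [579.6, 94.1]]
side cradle table z 1.2067734226158093 max z [52.6 85.7 91.4] xy min/max [[492.5, -16.2], [581.7, 100.7]]
```

View pics/crop.png

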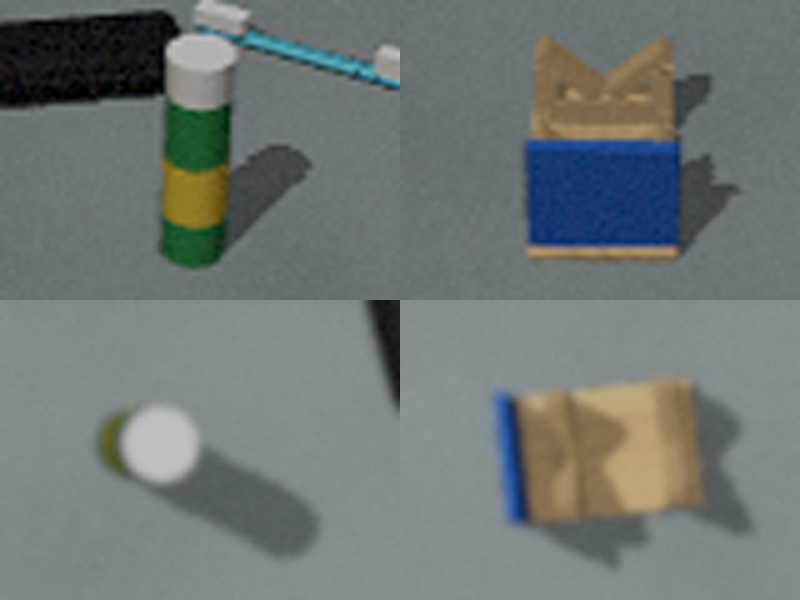

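The crop (5×) shows the cap top centre at side (360.0,150.0) and top (372.0,233.4). The plate corners are sharp in both views, so I'll fit the cradle pose to them.

Run:
```python
import numpy as np,cv2
from h import *
from scipy.optimize import least_squares
S=lambda x,y:(290+(x-400+.5)/5-.5,222+(y+.5)/5-.5)
T=lambda x,y:(225+(x-400+.5)/5-.5,187+(y-300+.5)/5-.5)
s=[((84,-42,90),S(527,141)),((84,42,90),S(681,141)),((84,-42,10),S(527,246)),((84,42,10),S(679,247)),((84,-42,0),S(528,258)),((84,42,0),S(678,258))]
t=[((84,-42,90),T(494,394)),((84,42,90),T(509,523)),((75,-42,90),T(513,391)),((75,42,90),T(526,521))]
def M(q,P):
    a=q[2]; R=np.array([[np.cos(a),-np.sin(a),0],[np.sin(a),np.cos(a),0],[0,0,1]]); return np.array(P,float)@R.T+[q[0],q[1],q[3]]
def f(q,w=(s,t)):
    return np.concatenate([(proj(n,M(q,[a for a,_ in L]))-[b for _,b in L]).ravel() for n,L in zip(("side","top"),w) if L])
g=least_squares(f,[537,40,1.6,0]); q=g.x
print("cradle xy,z",q[[0,1,3]].round(1),"yaw",np.degrees(q[2]).round(2),g.fun.round(1))
for nm,L in(("side",(s,[])),("top",([],t))):
    g1=least_squares(lambda p:f([*p,0],L),[537,40,1.6]).x; print(nm,g1[:2].round(1),np.degrees(g1[2]).round(2))
# depth cloud check in cradle frame
for n,b in(("top",(238,295,195,240)),("side",(308,354,224,280))):
    P,_=cloud(n,np.load(n+"0.npy"),*b); a=q[2]; L=(P-[q[0],q[1],0])@np.array([[np.cos(a),-np.sin(a),0],[np.sin(a),np.cos(a),0],[0,0,1]])
    k=(L[:,2]>75); print(n,"plate z>75 x,y pct",np.percentile(L[k,:2],[3,50,97],axis=0).round(1).tolist())
    k=(L[:,2]>20)&(L[:,2]<62)&(L[:,0]<60); print("  saddle y pct",np.percentile(L[k,1],[3,50,97]).round(1))
    k=(L[:,2]>4)&(L[:,2]<75); print("  all x,y",np.percentile(L[k,:2],[2,98],axis=0).round(1).tolist())
print("cap",*tri((360,150),(372,233.4)),"foot side",atz("side",(358.2,140+258/5),0))
P,_=cloud("top",np.load("top0.npy"),355,390,220,250);P=P[P[:,2]>148];print(P.min(0),P.max(0))
# overlay
C=[(84,-42,90),(84,42,90),(75,-42,90),(75,42,90),(-38,-42,10),(-38,42,10),(-16,-32.5,68),(-16,32.5,68),(-30,-32.5,68),(-30,32.5,68),(40,-32.5,68),(40,32.5,68),(-30,0,35),(84,42,0),(84,-42,0)]
o=[]
for n,x,y in(("side",290,222),("top",225,187)):
    im=cv2.resize(np.load(n+"0p.npy")[y:y+60,x:x+80],(800,600),interpolation=cv2.INTER_CUBIC)
    for u,v in proj(n,M(q,C)): cv2.circle(im,(int((u-x+.5)*10),int((v-y+.5)*10)),3,(0,0,255),-1)
    o.append(cv2.resize(im,(400,300)) if 0 else im)
cv2.imwrite("pics/ov.png",cv2.resize(np.hstack(o),(800,300)))
np.save("q.npy",q)
```

```text
cradle xy,z [542.1   6.7   1. ] yaw 98.03 [-0.4  0.6  0.1  0.7  0.2 -0.4 -0.2 -0.4  0.  -0.4 -0.1 -0.2  0.4 -0.4
  0.4  0.5 -0.6 -0.1 -0.2  0.5]
side [542.3   5.8] 98.22
top [542.2   6.8] 97.78
top plate z>75 x,y pct [[78.0, -39.0], [81.7, -0.6], [86.3, 37.1]]
  saddle y pct [-38.2  -1.9  36.8]
  all x,y [[-61.0, -67.3], [109.8, 68.0]]
side plate z>75 x,y pct [[79.3, -40.9], [87.4, -0.6], [90.7, 37.2]]
  saddle y pct [-38.7  -0.8  36.7]
  all x,y [[-96.4, -47.7], [92.3, 48.3]]
cap [ 490.48649998 -299.9643419   159.62761894] 0.9784868145622033 foot side [ 488.2816352  -285.99044138    0.        ]
[ 470.93710513 -318.24876961  148.93955477] [ 513.08343175 -276.74545988  170.66931707]
```

View pics/ov.png

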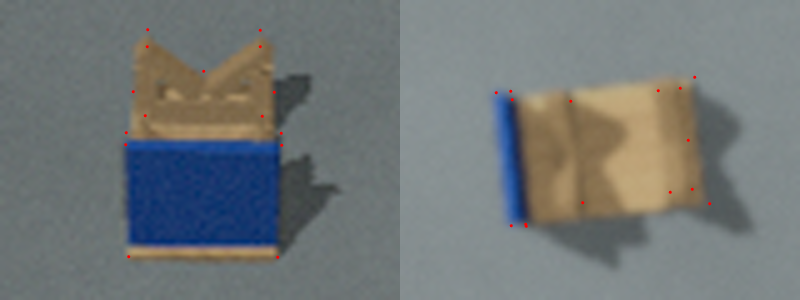

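The overlay fits both views (residuals ≤0.7 px). The cradle is at about (542.5, 6.7) with yaw 98°, and the tube is at about (491, -298.5).

I'll grasp the tube with the tool tilted 45°, hand on the +u side and jaws closing across the V. Then I'll turn it +90° about tool y and lower it.

```bash
cat > g.py <<'E'
# usage: python3 g.py x y z tilt : shift/turn in tool axes to reach pose (yaw 98, tilt about tool y)
import sys,numpy as np
from scipy.spatial.transform import Rotation as Ro
from bench import r
def target(t,yaw=98): return Ro.from_euler('xyz',[180,0,yaw],degrees=True)*Ro.from_rotvec([0,t,0],degrees=True)
x,y,z,t=map(float,sys.argv[1:5]); s=r.sense(); R=Ro.from_euler('xyz',s["tcp_rot"],degrees=True)
d=np.array([x,y,z])-s["tool_pos"]; T=target(t)
print("shift now-axes",R.inv().apply(d).round(1),"turn",(R.inv()*T).as_rotvec(degrees=True).round(1),"shift target-axes",T.inv().apply(d).round(1))
print("pos",s["tool_pos"].round(1),"J",s["joint_pos"].round(0),"F",s["ft_force"].round(1),"t",round(s["time"],2),"gap",round(s["finger_gap"],1),s["grip_force"])
E
python3 -m handwheel '[[0,0,-0.04,0,0,-6.8,0.085],[0,0,-0.04,0,0,-6.8,0.085],[0,0,0,0,0,-6.8,0.085],[0,0,0,0,0,-6.8,0.085],[0,0,0,0,0,-6.8,0.085],[0,0,0,0,0,-6.8,0.085],[0,0,0,0,0,-6.8,0.085],[0,0,0,0,0,-6.8,0.085]]' 40
python3 -m handwheel '[[0,0,0,0,0,-6.8,0.085],[0,0,0,0,0,-6.8,0.085],[0,0,0,0,0,-6.8,0.085],[0,0,0,0,0,0,0.085],[0,0,0,0,0,0,0.085]]'
python3 g.py 477 -200 330 0
```

```text
time: 0.77
tool_pos: [237.9, -550.6, 329.7]
tcp_rot: [-180.0, -0.1, 78.1]
ft_force: [0.3, 0.9, 0.2]
finger_gap: 85.3
grip_force: 0.0
time: 1.18
tool_pos: [237.9, -550.6, 329.8]
tcp_rot: [-180.0, -0.0, 97.9]
ft_force: [0.1, 0.1, 1.0]
finger_gap: 84.9
grip_force: 0.0
shift now-axes [3.142e+02 2.853e+02 1.000e-01] turn [-0.  -0.  -0.1] shift target-axes [ 3.139e+02  2.856e+02 -2.000e-01]
pos [ 237.9 -550.6  329.8] J [-72.   6.  78.   0.  95. -79.] F [0.1 0.1 1. ] t 1.18 gap 84.9 0.0
```

```bash
python3 -m handwheel '[[0.026,0.024,0,0,0,0,0.085],[0.026,0.024,0,0,0,0,0.085],[0.026,0.024,0,0,0,0,0.085],[0.026,0.024,0,0,0,0,0.085],[0.026,0.024,0,0,0,0,0.085],[0.026,0.024,0,0,0,0,0.085],[0.026,0.024,0,0,0,0,0.085],[0.026,0.024,0,0,0,0,0.085]]'
python3 -m handwheel '[[0.026,0.024,0,0,0,0,0.085],[0.026,0.023,0,0,0,0,0.085],[0.026,0.023,0,0,0,0,0.085],[0.026,0.023,0,0,0,0,0.085],[0,0,0,0,0,0,0.085]]'
python3 -m handwheel '[[0,0,0,0,-6.5,0,0.085],[0,0,0,0,-6.5,0,0.085],[0,0,0,0,-6.5,0,0.085],[0,0,0,0,-6.5,0,0.085],[0,0,0,0,-6.5,0,0.085],[0,0,0,0,-6.5,0,0.085],[0,0,0,0,-6,0,0.085],[0,0,0,0,0,0,0.085]]'
python3 g.py 477.5 -205 152 -45
```

```text
time: 1.85
tool_pos: [399.1, -316.1, 330.3]
tcp_rot: [180.0, 0.0, 97.9]
ft_force: [0.9, -0.0, -1.0]
finger_gap: 85.0
grip_force: 0.0
time: 2.27
tool_pos: [478.2, -196.6, 330.2]
tcp_rot: [179.9, -0.1, 98.2]
ft_force: [0.3, -0.8, -0.1]
finger_gap: 85.1
grip_force: 0.0
time: 2.93
tool_pos: [474.7, -199.9, 327.1]
tcp_rot: [-179.8, 45.2, 98.4]
ft_force: [-1.5, 0.9, -1.5]
finger_gap: 84.8
grip_force: 0.0
shift now-axes [120.4   2.5 127.2] turn [0.  0.2 0.3] shift target-axes [120.    2.  127.7]
pos [ 474.7 -199.9  327.1] J [ -1. -17. 111. -45.  81.  -4.] F [-1.5  0.9 -1.5] t 2.93 gap 84.8 0.0
```

```bash
python3 -m handwheel '[[0.02,0,0.021,0,0,0,0.085],[0.02,0,0.021,0,0,0,0.085],[0.02,0,0.021,0,0,0,0.085],[0.02,0,0.021,0,0,0,0.085],[0.02,0.001,0.021,0,0,0,0.085],[0.02,0.001,0.021,0,0,0,0.085],[0,0,0,0,0,0,0.085],[0,0,0,0,0,0,0.085]]'
python3 g.py 491 -300.5 58 -45
python3 - <<'E'
from h import *
p,d=r.snapshot("side"); P2,d2=r.snapshot("top")
f=lambda im,x,y:cv2.resize(im[y:y+90,x:x+80],(400,450),interpolation=cv2.INTER_CUBIC)
cv2.imwrite("pics/pre.png",np.hstack([f(p,320,110),f(P2,320,190)]))
E
```

```text
time: 3.6
tool_pos: [477.1, -206.1, 155.3]
tcp_rot: [-179.8, 44.9, 98.2]
ft_force: [1.1, -0.1, 0.0]
finger_gap: 84.8
grip_force: 0.0
shift now-axes [  1.1   0.9 136.3] turn [-0.1 -0.1  0.1] shift target-axes [  1.4   0.6 136.3]
pos [ 477.1 -206.1  155.3] J [ -2.  -6. 120. -49.  66.  11.] F [ 1.1 -0.1  0. ] t 3.6 gap 84.8 0.0
```

View pics/pre.png

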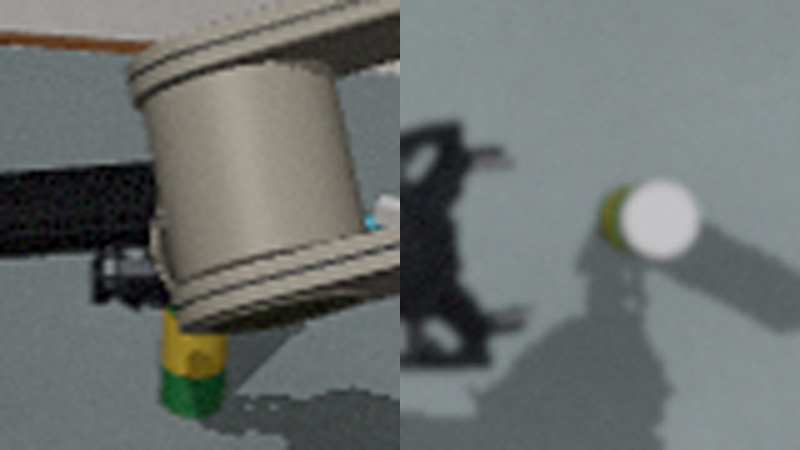

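Fingertips at crop (505,158) and (515,322) straddle the cap centre at (660,218) along the approach line. I'll advance along tool z and close.

```bash
python3 -m handwheel '[[0,0,0.02,0,0,0,0.085],[0,0,0.02,0,0,0,0.085],[0,0,0.02,0,0,0,0.085],[0,0,0.02,0,0,0,0.085],[0,0,0.02,0,0,0,0.085],[0,0,0.018,0,0,0,0.085],[0,0,0.018,0,0,0,0.085],[0,0,0,0,0,0,0.085]]'
python3 -m handwheel '[[0,0,0,0,0,0,0.05],[0,0,0,0,0,0,0.05],[0,0,0,0,0,0,0.05],[0,0,0,0,0,0,0.04],[0,0,0,0,0,0,0.04],[0,0,0,0,0,0,0.04],[0,0,0,0,0,0,0.04],[0,0,0,0,0,0,0.04]]' 40
python3 g.py 491 -300.5 58 -45
```

```text
time: 4.37
tool_pos: [492.5, -302.6, 60.9]
tcp_rot: [179.9, 45.0, 97.9]
ft_force: [-0.3, -0.9, 0.3]
finger_gap: 84.9
grip_force: 0.0
time: 5.03
tool_pos: [493.1, -300.4, 62.0]
tcp_rot: [179.8, 45.1, 98.1]
ft_force: [-1.9, 2.6, 5.7]
finger_gap: 42.9
grip_force: 39.7
shift now-axes [ 3.  -2.1  2.7] turn [0.2 0.1 0.1] shift target-axes [ 3.  -2.1  2.7]
pos [ 493.1 -300.4   62. ] J [-14.   8. 119. -58.  51.  16.] F [-1.9  2.6  5.7] t 5.03 gap 42.9 39.71954941749573
```

```bash
python3 -m handwheel '[[-0.004,0,-0.004,0,0,0,0.04],[-0.012,0,-0.012,0,0,0,0.04],[-0.02,0,-0.02,0,0,0,0.04],[-0.02,0,-0.02,0,0,0,0.04],[-0.02,0,-0.02,0,0,0,0.04],[-0.02,0,-0.02,0,0,0,0.04],[-0.02,0,-0.02,0,0,0,0.04],[-0.01,0,-0.01,0,0,0,0.04]]'
python3 g.py 541.5 13.5 260 -45
```

```text
time: 5.7
tool_pos: [493.3, -300.4, 243.2]
tcp_rot: [179.6, 45.1, 97.9]
ft_force: [0.4, -0.7, -0.6]
finger_gap: 43.1
grip_force: 40.9
shift now-axes [ 202.9   92.7 -226.8] turn [ 0.4  0.1 -0. ] shift target-axes [ 203.2   91.4 -226.9]
pos [ 493.3 -300.4  243.2] J [-14. -10. 114. -47.  65.  -5.] F [ 0.4 -0.7 -0.6] t 5.7 gap 43.1 40.90039372444153
```

```bash
python3 -m handwheel '[[0.01,0.004,-0.011,0,0,0,0.04],[0.017,0.008,-0.019,0,0,0,0.04],[0.017,0.008,-0.019,0,0,0,0.04],[0.017,0.008,-0.019,0,0,0,0.04],[0.017,0.008,-0.019,0,0,0,0.04],[0.017,0.008,-0.019,0,0,0,0.04],[0.017,0.008,-0.019,0,0,0,0.04],[0.017,0.008,-0.019,0,0,0,0.04]]'
python3 -m handwheel '[[0.017,0.008,-0.019,0,0,0,0.04],[0.017,0.008,-0.019,0,0,0,0.04],[0.017,0.008,-0.019,0,0,0,0.04],[0.016,0.006,-0.018,0,0,0,0.04],[0.008,0.003,-0.01,0,0,0,0.04],[0,0,0,0,3,0,0.04],[0,0,0,0,6,0,0.04],[0,0,0,0,6,0,0.04]]'
python3 -m handwheel '[[0,0,0,0,6,0,0.04],[0,0,0,0,6,0,0.04],[0,0,0,0,6,0,0.04],[0,0,0,0,6,0,0.04],[0,0,0,0,6,0,0.04],[0,0,0,0,6,0,0.04],[0,0,0,0,6,0,0.04],[0,0,0,0,6,0,0.04]]'
python3 -m handwheel '[[0,0,0,0,6,0,0.04],[0,0,0,0,6,0,0.04],[0,0,0,0,6,0,0.04],[0,0,0,0,6,0,0.04],[0,0,0,0,3,0,0.04],[0,0,0,0,0,0,0.04],[0,0,0,0,0,0,0.04],[0,0,0,0,0,0,0.04]]'
python3 g.py 541.5 13.5 140 45
```

```text
time: 6.37
tool_pos: [523.6, -99.3, 248.4]
tcp_rot: [-179.9, 45.0, 98.2]
ft_force: [0.2, 0.1, -1.3]
finger_gap: 42.9
grip_force: 41.0
time: 7.03
tool_pos: [540.2, 17.4, 254.9]
tcp_rot: [-179.9, 29.8, 98.4]
ft_force: [0.0, -0.9, -1.5]
finger_gap: 43.2
grip_force: 41.0
time: 7.7
tool_pos: [540.8, 15.2, 257.0]
tcp_rot: [179.9, -18.2, 98.2]
ft_force: [0.1, -0.4, -2.2]
finger_gap: 43.5
grip_force: 41.0
time: 8.37
tool_pos: [540.7, 15.7, 256.2]
tcp_rot: [180.0, -44.9, 98.2]
ft_force: [-0.4, 0.0, -0.9]
finger_gap: 43.0
grip_force: 41.0
shift now-axes [-83.6   0.4  80.8] turn [-0.1  0.1  0.1] shift target-axes [-83.8   0.5  80.5]
pos [540.7  15.7 256.2] J [-26.  14.  88.  37. 104. -34.] F [-0.4  0.  -0.9] t 8.37 gap 43.0 41.001538038253784
```

```bash
python3 -m handwheel '[[-0.006,0,0.006,0,0,0,0.04],[-0.015,0,0.015,0,0,0,0.04],[-0.015,0,0.015,0,0,0,0.04],[-0.015,0,0.015,0,0,0,0.04],[-0.015,0,0.015,0,0,0,0.04],[-0.011,0,0.011,0,0,0,0.04],[-0.004,0,0.004,0,0,0,0.04],[0,0,0,0,0,0,0.04]]'
python3 g.py 541.5 13.5 140 45
python3 - <<'E'
from h import *
p,d=r.snapshot("side"); P2,d2=r.snapshot("top"); np.save("s1.npy",d);np.save("t1.npy",d2);np.save("s1p.npy",p);np.save("t1p.npy",P2)
f=lambda im,x,y:cv2.resize(im[y:y+80,x:x+80],(400,400),interpolation=cv2.INTER_CUBIC)
cv2.imwrite("pics/hov.png",np.hstack([f(p,295,200),f(P2,230,177)]))
E
```

```text
time: 9.03
tool_pos: [539.8, 16.5, 140.3]
tcp_rot: [-179.8, -45.0, 98.1]
ft_force: [1.2, -0.1, -1.3]
finger_gap: 43.2
grip_force: 41.0
shift now-axes [-2.5  1.2 -2.1] turn [-0.2 -0.   0.1] shift target-axes [-2.5  1.3 -2.1]
pos [539.8  16.5 140.3] J [-26.  21.  92.  36.  95. -41.] F [ 1.2 -0.1 -1.3] t 9.03 gap 43.2 41.0050106048584
```

View pics/hov.png

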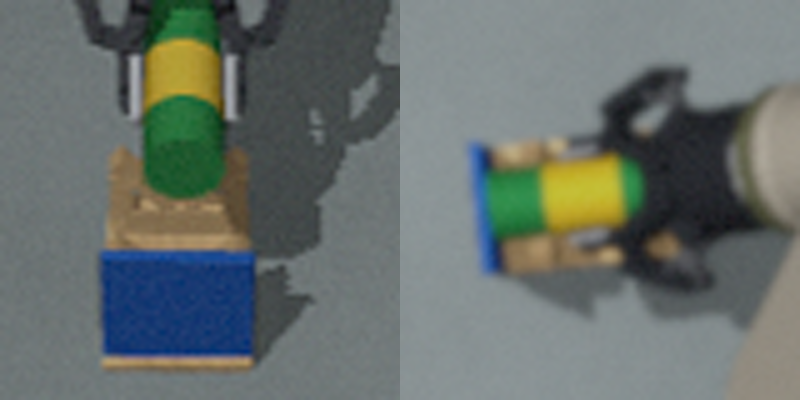

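The side crop shows the foot disc spanning x 144–223 with its bottom at y 197, over the V. The top crop shows the tube's foot edge at (489,204), close to the blue plate's inner face, with the fingers outside the saddles. I'll refine this with a silhouette and depth fit.

```bash
cat > fit.py <<'E'
import sys
from h import *
from scipy.optimize import least_squares
tag=sys.argv[1]; q=np.load("q.npy"); a=q[2]; Rc=np.array([[np.cos(a),-np.sin(a),0],[np.sin(a),np.cos(a),0],[0,0,1]])
o=np.array([q[0],q[1],0]); masks={}
for n in("side","top"):
    im=np.load(n[0]+tag+"p.npy"); H=cv2.cvtColor(im,cv2.COLOR_BGR2HSV)
    m=((H[...,0]>20)&(H[...,0]<85)&(H[...,1]>130)&(H[...,2]>45)).astype(np.uint8)
    k=np.zeros_like(m); x,y=(295,190) if n=="side" else (238,187); k[y:y+70,x:x+75]=1; m&=k
    L=cv2.connectedComponentsWithStats(m); i=1+np.argmax(L[2][1:,4]); masks[n]=(L[1]==i)
    P,px=cloud(n,np.load(n[0]+tag+".npy"),x,x+75,y,y+70); P=P[masks[n][px[:,1],px[:,0]]]; C=(P-o)@Rc
    f=lambda p:np.hypot(C[:,1]-p[0]-p[1]*C[:,0],C[:,2]-p[2]-p[3]*C[:,0])-22
    C=C[np.abs(C[:,0])<90]; g=least_squares(f,[0,0,140,0],loss="soft_l1",f_scale=3)
    print(n,masks[n].sum(),"depth fit: y0,z0 @x=0",g.x[[0,2]].round(1),"slopes",g.x[[1,3]].round(3),"rms",f(g.x).std().round(1),"x max",np.percentile(C[:,0],[90,98]).round(1),"n",len(C))
# silhouette fit: tube foot end x, axis y0+x*sy, z0
def pts(p,x0,x1):
    th=np.linspace(0,2*np.pi,40); X=[]
    for x in(x0,x1): X.append(np.c_[np.full(40,x),p[1]+p[2]*x+22*np.cos(th),p[3]+p[4]*x+22*np.sin(th)])
    return np.vstack(X)@Rc.T+o
def edge(p):
    res=[]
    for n in masks:
        h=cv2.convexHull(proj(n,pts(p,p[0]-38,p[0])).astype(np.float32))[:,0]
        c=np.zeros((400,640),np.uint8); s=np.zeros((1600,2560),np.uint8)
        cv2.fillConvexPoly(s,np.round((h+.5)*4*16-8).astype(np.int32),255,shift=4); M=cv2.resize(s,(640,400),interpolation=cv2.INTER_AREA)/255.
        # compare only near foot end: region within 38 mm of foot
        D=cv2.GaussianBlur(M,(3,3),0)-cv2.GaussianBlur(masks[n].astype(float),(3,3),0)
        h2=cv2.convexHull(proj(n,pts(p,p[0]-33,p[0]+20)).astype(np.float32)); R=np.zeros_like(c)
        cv2.fillConvexPoly(R,h2.astype(np.int32),1); R=cv2.dilate(R,np.ones((5,5))); 
        h3=cv2.convexHull(proj(n,pts(p,p[0]-90,p[0]-33)).astype(np.float32)); Q=np.zeros_like(c); cv2.fillConvexPoly(Q,h3.astype(np.int32),1); R[cv2.dilate(Q,np.ones((5,5)))>0]=0
        res.append((D[R>0]**2).sum())
    return sum(res)
from scipy.optimize import minimize
z=float(sys.argv[2]); b=min((minimize(edge,[x,0,0,z,0],method="Nelder-Mead",options=dict(initial_simplex=np.array([[x,0,0,z,0],[x+6,0,0,z,0],[x,5,0,z,0],[x,0,.05,z,0],[x,0,0,z+6,0],[x,0,0,z,.05]]),maxiter=400)) for x in(64,70)),key=lambda k:k.fun)
print("silhouette: foot x",b.x[0].round(1),"y at foot",(b.x[1]+b.x[2]*b.x[0]).round(1),"sy",b.x[2].round(3),"z at foot",(b.x[3]+b.x[4]*b.x[0]).round(1),"sz",b.x[4].round(3),"cost",round(b.fun,2))
E
python3 fit.py 1 141
python3 - <<'E'
from h import *
q=np.load("q.npy");a=q[2];R=np.array([[np.cos(a),-np.sin(a),0],[np.sin(a),np.cos(a),0],[0,0,1]])
print("TCP in cradle",((r.sense()["tool_pos"]-[q[0],q[1],0])@R).round(1))
E
```

```text
side 563 depth fit: y0,z0 @x=0 [  0.7 142.9] slopes [-0.003  0.002] rms 4.5 x max [73.4 75.3] n 556
top 384 depth fit: y0,z0 @x=0 [  0.5 145. ] slopes [ 0.007 -0.026] rms 4.8 x max [59.4 66.9] n 379
silhouette: foot x 69.4 y at foot 1.5 sy 0.013 z at foot 143.5 sz 0.034 cost 12.91
TCP in cradle [  9.2  -0.2 142.4]
```

```bash
python3 -m handwheel '[[-0.0054,0.0005,0.0026,0,0,0,0.04],[-0.008,0.001,0.008,0,0,0,0.04],[-0.008,0,0.008,0,0,0,0.04],[-0.008,0,0.008,0,0,0,0.04],[-0.007,0,0.007,0,0,0,0.04],[-0.005,0,0.005,0,0,0,0.04],[-0.002,0,0.002,0,0,0,0.04],[0,0,0,0,0,0,0.04]]'
python3 -m handwheel '[[0,0,0,0,0,0,0.04],[0,0,0,0,0,0,0.04],[0,0,0,0,0,0,0.04]]'
python3 - <<'E'
from h import *
for n in("side","top"):
    p,d=r.snapshot(n); np.save(n[0]+"2.npy",d); np.save(n[0]+"2p.npy",p)
q=np.load("q.npy");a=q[2];R=np.array([[np.cos(a),-np.sin(a),0],[np.sin(a),np.cos(a),0],[0,0,1]])
print("TCP in cradle",((r.sense()["tool_pos"]-[q[0],q[1],0])@R).round(1))
f=lambda im,x,y:cv2.resize(im[y:y+80,x:x+80],(400,400),interpolation=cv2.INTER_CUBIC)
cv2.imwrite("pics/hov2.png",np.hstack([f(np.load("s2p.npy"),295,200),f(np.load("t2p.npy"),230,177)]))
E
python3 fit.py 2 84
```

```text
time: 9.8
tool_pos: [541.7, 14.3, 80.9]
tcp_rot: [-179.9, -45.1, 98.1]
ft_force: [0.3, 0.6, -2.1]
finger_gap: 43.1
grip_force: 41.0
time: 10.05
tool_pos: [542.8, 13.8, 82.7]
tcp_rot: [179.9, -45.0, 98.2]
ft_force: [-0.8, 0.0, -2.0]
finger_gap: 42.9
grip_force: 41.0
TCP in cradle [ 6.9 -1.6 82.6]
side 507 depth fit: y0,z0 @x=0 [  2.  123.5] slopes [-0.01  -0.069] rms 7.0 x max [70.  72.8] n 503
top 371 depth fit: y0,z0 @x=0 [ -0.8 124.2] slopes [ 0.003 -0.019] rms 12.4 x max [58.9 67.1] n 368
silhouette: foot x 67.8 y at foot -0.4 sy 0.001 z at foot 97.3 sz 0.066 cost 16.34
```

View pics/hov2.png

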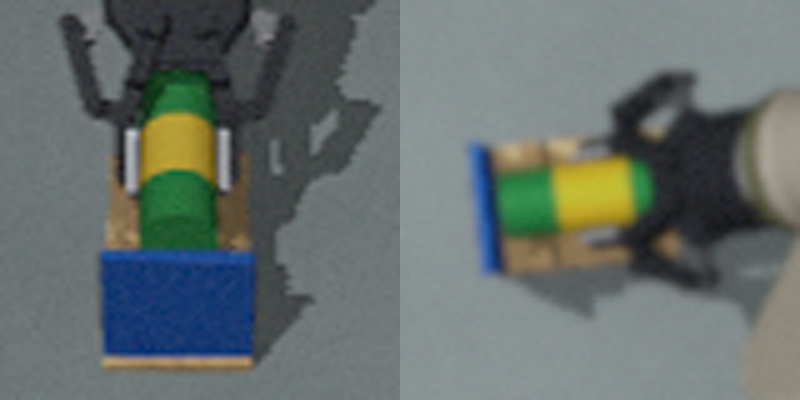

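The side crop shows the tube centred (x≈179) on the plate's middle (178). In the top crop its foot is just inside the plate. I'll lower further in small steps, watching the force.

```bash
python3 -m handwheel '[[-0.002,0,0.002,0,0,0,0.04],[-0.002,0,0.002,0,0,0,0.04],[-0.002,0,0.002,0,0,0,0.04],[-0.0015,0,0.0015,0,0,0,0.04],[-0.001,0,0.001,0,0,0,0.04],[-0.0005,0,0.0005,0,0,0,0.04],[0,0,0,0,0,0,0.04],[0,0,0,0,0,0,0.04]]'
python3 -m handwheel '[[-0.0007,0,0.0007,0,0,0,0.04],[0,0,0,0,0,0,0.04],[0,0,0,0,0,0,0.04]]'
python3 -m handwheel '[[-0.0007,0,0.0007,0,0,0,0.04],[0,0,0,0,0,0,0.04],[0,0,0,0,0,0,0.04]]'
```

```text
time: 10.82
tool_pos: [542.4, 14.0, 69.3]
tcp_rot: [-180.0, -45.0, 98.2]
ft_force: [-0.6, -0.8, -2.0]
finger_gap: 43.3
grip_force: 41.0
time: 11.07
tool_pos: [542.4, 13.9, 68.4]
tcp_rot: [180.0, -45.0, 98.2]
ft_force: [0.7, -0.1, -1.9]
finger_gap: 42.9
grip_force: 41.0
time: 11.32
tool_pos: [542.3, 14.0, 67.4]
tcp_rot: [-180.0, -45.0, 98.2]
ft_force: [0.5, -0.5, -1.6]
finger_gap: 43.0
grip_force: 41.0
```

```bash
python3 -m handwheel '[[-0.0007,0,0.0007,0,0,0,0.04],[0,0,0,0,0,0,0.04],[0,0,0,0,0,0,0.04]]'
python3 -m handwheel '[[-0.0005,0,0.0005,0,0,0,0.04],[0,0,0,0,0,0,0.04],[0,0,0,0,0,0,0.04]]'
```

```text
time: 11.57
tool_pos: [542.3, 14.0, 66.3]
tcp_rot: [-180.0, -45.0, 98.2]
ft_force: [0.2, 0.7, -1.8]
finger_gap: 43.5
grip_force: 41.0
time: 11.82
tool_pos: [542.3, 14.0, 65.6]
tcp_rot: [-180.0, -45.0, 98.2]
ft_force: [-0.1, -0.9, -1.6]
finger_gap: 43.4
grip_force: 41.0
```

```bash
python3 -m handwheel '[[-0.0005,0,0.0005,0,0,0,0.04],[0,0,0,0,0,0,0.04],[0,0,0,0,0,0,0.04]]' | sed -n '2p;4p'
python3 -m handwheel '[[-0.0005,0,0.0005,0,0,0,0.04],[0,0,0,0,0,0,0.04],[0,0,0,0,0,0,0.04]]'| sed -n '2p;4p'
```

```text
tool_pos: [542.3, 14.0, 64.9]
ft_force: [0.6, 0.3, -1.6]
tool_pos: [542.4, 14.0, 64.5]
ft_force: [-1.3, -0.8, 1.3]
```

Contact has begun. One more small step to confirm it.

```bash
python3 -m handwheel '[[-0.0004,0,0.0004,0,0,0,0.04],[0,0,0,0,0,0,0.04],[0,0,0,0,0,0,0.04]]'| sed -n '2,4p'
python3 - <<'E'
from bench import r
s=r.sense(); print(s["wrist_torque"].round(2),s["ft_force"].round(1))
E
```

```text
tool_pos: [542.5, 13.9, 64.4]
tcp_rot: [180.0, -45.0, 98.2]
ft_force: [-2.1, -1.0, 5.5]
[0.22 0.3  0.07] [-2.1 -1.   5.5]
```

```bash
python3 -m handwheel '[[0,0,0,0,0,0,0.04],[0,0,0,0,0,0,0.04],[0,0,0,0,0,0,0.044],[0,0,0,0,0,0,0.045],[0,0,0,0,0,0,0.046],[0,0,0,0,0,0,0.048],[0,0,0,0,0,0,0.05],[0,0,0,0,0,0,0.055]]' 20
python3 -m handwheel '[[0,0,0,0,0,0,0.065],[0,0,0,0,0,0,0.075],[0,0,0,0,0,0,0.085],[0,0,0,0,0,0,0.085],[0,0,0,0,0,0,0.085],[0,0,0,0,0,0,0.085],[0,0,0,0,0,0,0.085]]'
python3 - <<'E'
from h import *
for n in("side","top"):
    p,d=r.snapshot(n); np.save(n[0]+"3.npy",d); np.save(n[0]+"3p.npy",p)
f=lambda im,x,y:cv2.resize(im[y:y+80,x:x+80],(400,400),interpolation=cv2.INTER_CUBIC)
cv2.imwrite("pics/rel.png",np.hstack([f(np.load("s3p.npy"),295,200),f(np.load("t3p.npy"),230,177)]))
E
```

```text
time: 13.23
tool_pos: [542.4, 14.0, 63.7]
tcp_rot: [-180.0, -45.0, 98.2]
ft_force: [0.6, -0.1, 0.6]
finger_gap: 54.9
grip_force: 0.2
time: 13.82
tool_pos: [542.4, 13.9, 63.7]
tcp_rot: [180.0, -45.0, 98.2]
ft_force: [0.1, 0.7, -0.0]
finger_gap: 84.9
grip_force: 0.0
```

View pics/rel.png

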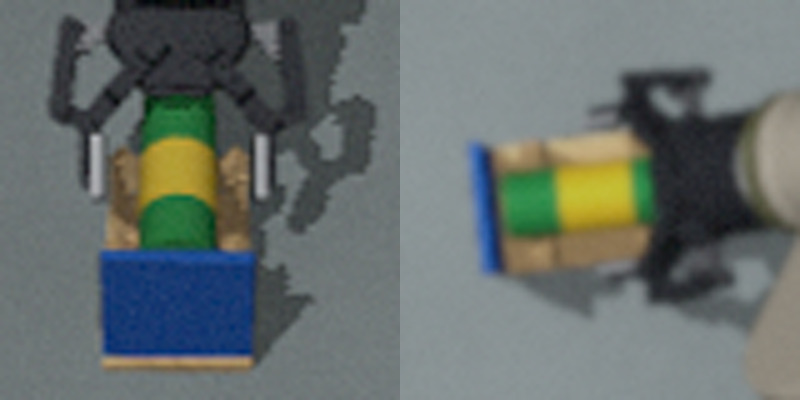

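The tube lies in the V (side x 141–216) with the open fingers clear on both sides. I'll retreat along the tool axis and check.

```bash
python3 -m handwheel '[[0,0,-0.008,0,0,0,0.085],[0,0,-0.015,0,0,0,0.085],[0,0,-0.02,0,0,0,0.085],[0,0,-0.025,0,0,0,0.085],[0,0,-0.03,0,0,0,0.085],[0,0,-0.03,0,0,0,0.085],[0,0,-0.03,0,0,0,0.085],[0,0,-0.02,0,0,0,0.085]]'
python3 -m handwheel '[[0.025,0,-0.025,0,0,0,0.085],[0.025,0,-0.025,0,0,0,0.085],[0.025,0,-0.025,0,0,0,0.085],[0.02,0,-0.03,0,0,0,0.085],[0,0,-0.03,0,0,0,0.085],[0,0,-0.03,0,0,0,0.085],[0,0,0,0,0,0,0.085],[0,0,0,0,0,0,0.085]]'
python3 - <<'E'
from h import *
for n in("side","top"):
    p,d=r.snapshot(n); np.save(n[0]+"4.npy",d); np.save(n[0]+"4p.npy",p)
q=np.load("q.npy");a=q[2];R=np.array([[np.cos(a),-np.sin(a),0],[np.sin(a),np.cos(a),0],[0,0,1]])
X=lambda n,P:proj(n,np.array(P)@R.T+[q[0],q[1],1])
def f(n,x,y):
    im=cv2.resize(np.load(n[0]+"4p.npy")[y:y+80,x:x+80],(400,400),interpolation=cv2.INTER_CUBIC)
    P=[(c,yy,66+dz) for c in(68,-62,-92) for yy,dz in((22,0),(-22,0),(0,22),(0,0))]
    for u,v in X(n,P): cv2.circle(im,(int((u-x+.5)*5),int((v-y+.5)*5)),2,(0,0,255),-1)
    return im
cv2.imwrite("pics/end.png",np.hstack([f("side",295,200),f("top",235,177)]))
# bystander shift check: image difference away from arm
for n in("side","top"):
    D=cv2.absdiff(np.load(n[0]+"4p.npy"),np.load(n+"0p.npy")).max(2)>45
    L=cv2.connectedComponentsWithStats(D.astype(np.uint8)); print(n,[s.tolist() for s in L[2][1:] if s[4]>25])
E
```

```text
time: 14.58
tool_pos: [561.0, -114.0, 193.2]
tcp_rot: [179.8, -44.8, 98.2]
ft_force: [0.8, 0.1, 0.3]
finger_gap: 84.6
grip_force: 0.0
time: 15.25
tool_pos: [567.4, -161.6, 375.5]
tcp_rot: [179.8, -44.8, 98.2]
ft_force: [-0.1, 0.6, -0.3]
finger_gap: 84.7
grip_force: 0.0
side [[304, 0, 220, 113, 7107], [538, 2, 14, 24, 63], [507, 8, 7, 34, 66], [585, 11, 27, 35, 563], [556, 16, 24, 6, 38], [529, 40, 73, 20, 888], [522, 51, 21, 32, 259], [441, 53, 40, 50, 947], [482, 65, 20, 21, 112], [463, 85, 13, 34, 242], [454, 130, 11, 7, 33], [370, 144, 23, 11, 70], [526, 145, 6, 13, 37], [534, 144, 10, 18, 72], [352, 146, 30, 48, 640], [472, 151, 7, 8, 26], [380, 155, 18, 18, 59], [577, 154, 22, 40, 408], [463, 167, 36, 92, 967], [536, 168, 6, 22, 29], [488, 198, 15, 13, 128], [503, 198, 14, 11, 92], [525, 205, 19, 9, 52], [323, 209, 18, 41, 544], [561, 217, 16, 20, 114], [531, 219, 13, 6, 38]]
top [[418, 152, 31, 28, 583], [395, 169, 13, 8, 52], [327, 173, 54, 58, 1501], [407, 178, 31, 49, 1024], [437, 190, 18, 32, 314], [250, 207, 51, 22, 633], [401, 224, 35, 41, 662], [365, 227, 14, 14, 143], [360, 228, 7, 13, 49], [443, 229, 7, 11, 37], [371, 235, 24, 17, 205], [433, 240, 12, 23, 86], [382, 260, 34, 27, 220], [314, 272, 30, 34, 60], [215, 294, 147, 106, 6296], [546, 297, 12, 6, 34], [462, 316, 35, 18, 136], [489, 319, 35, 18, 283], [241, 325, 20, 12, 116], [445, 332, 9, 7, 39], [412, 339, 109, 61, 2167], [271, 344, 10, 14, 62], [403, 350, 18, 12, 131], [544, 356, 9, 26, 98], [199, 358, 17, 22, 64], [545, 362, 42, 34, 617], [333, 376, 93, 24, 1333], [227, 388, 19, 12, 63], [446, 393, 8, 7, 27]]
```

View pics/end.png

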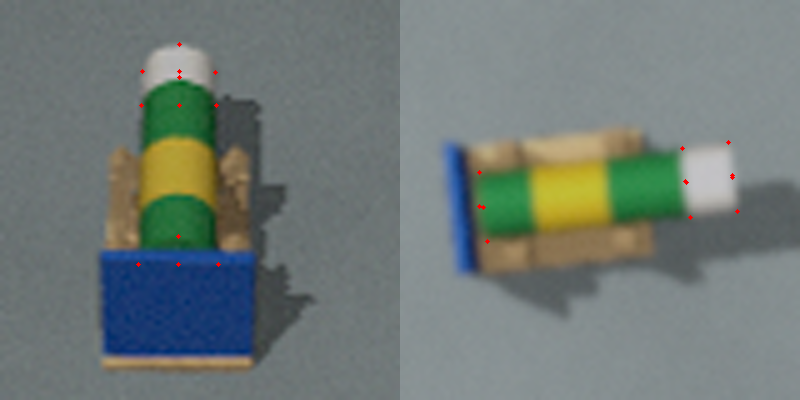

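The predicted seated outline (red dots) matches the tube within about 1 px in both views. The cap is out at the open end and the foot is just short of the plate, so I'm handing in.

```bash
python3 -c "
from bench import r
print(r.hand_in())"
```

```text
the job is handed in; nothing more can be done
None
```

I laid the tube on its side in both saddles, with its foot just short of the blue plate and its cap out at the open end, then released it gently. The last pictures match the seated position to about 1 px, and the arm touched nothing but the tube; I've handed it in, but no verdict came back.

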